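# Lock the red fuse carrier of the train layout

### The arm

A 6-joint arm with a two-finger parallel gripper is mounted at the origin on a cart in front of the work surface, level with it; the furniture and walls round the work are solid. World frame = base frame: x ahead of the robot, y to its left, z up, the work surface at z = 0. Lengths are in m, angles in rad, forces in N, time in s.
With the tool pointing down it reaches from about 0.3 to 0.775 m from the base axis. Payload 14.6 kg.
Tool frame: the origin (TCP) lies at the centre of the arm's flange, where the gripper is bolted on; the fingertips stand 199 mm ahead of it and the grasp point (between the pads) lies ctrl.tcp_to_grasp ahead of it (ctrl.tcp_to_grasp is the distance from the TCP to the grasp point, in m); z points along the fingers, y is the line along which they close (so a half turn about z gives the same grasp; the last joint's range is limited). The gripper opens to 94 mm and grips with 3 to 60 N. Pads are 16 mm wide; open, the fingers measure 119 mm over their backs; the gripper's body (75 mm by 177 mm) begins 78 mm behind the grasp point.
Start: joints at [-0.067, 0.3, 1.521, -0, 1.321, -0.067], TCP at [0.55, -0, 0.405] pointing down, gripper open.
Joint ranges: [-3.03, 3.03], [-0.79, 2.21], [0.23, 2.52], [-1.04, 4.18], [0, 3.07], [-2.55, 2.55]. Speed limits (rad/s): [2.22, 2.22, 2.57, 3.14, 3.14, 3.14].

### API

Orientations are given as [roll, pitch, yaw] about the fixed x, y, z axes, in that order (R = Rz(yaw) Ry(pitch) Rx(roll)).
In Python, from station import ctrl gives the robot as it stands. The module is installed in compiled form; this text tells all that it offers.
- The arm moves only by the shell command python3 -m jog 'ROWS' [OPENING] [FORCE]. ROWS is JSON, a list of rows, each a list of 6 numbers: the shift along the tool's x, y, z in cm, then the turn, a rotation vector about the tool's x, y, z in rad. In form: [[tx, ty, tz, ax, ay, az], ...]. A call has 1 to 8 rows; each row is the pose to reach, as a shift and turn from the pose commanded when the call began, along the tool's axes at that moment; what a row does not reach only later rows make up. A row lasts 1/10 s, in which the tool goes at most 50 mm and 8.59 degrees, less where a joint would pass 70% of its speed; a pose out of reach is approached as far as the arm can. A call with a gripper value outside its range is refused whole. OPENING is the opening in per cent of the stroke, from 0 (shut) to 100 (fully open), set as the call begins (- or left out, the last holds). The fingers move at their own pace and stop on an object; FORCE is the grip in N (left out, the last holds). Time passes only in rows, so rows that repeat a pose let the fingers close. It gives the time, the measured TCP pose, the force, the opening and the grip force at its end, in the units of the state.
- ctrl.get_obs(): the state, without advancing time (a new reading comes with each control period).
- ctrl.camera(name): name is "scene" or "side" or "wrist"; returns a dict with "img" (420x560x3 uint8, blue, green, red), "intrinsics" (3x3 intrinsics, pixels), "R" (3x3) and "t" (3): a world point X has camera coordinates R X + t. Camera axes: x right, y down, z forward; pixel columns grow to the right and rows downward; lengths in m; the calibration is good to about 2 mm. A picture is of the moment at which its call begins. There is no depth.
- ctrl.hand_in(): hands the job in; it is judged then, once.
The state is a dict: "time_s": time; "qpos": joint angles; "joint_vel": joint speeds; "tau": joint torques, N m; "ee_pos": TCP position; "eef_rot": TCP orientation; "force": force on the tool from outside, world axes, zero at the start; "moment": the same for the moment, N m; "grip_width": finger opening in m; "grip_force": force on a finger pad.
Only numpy, scipy, OpenCV 4.12 (cv2) and the standard library are available. Lean on these libraries where they do the work, as an engineer would, in place of code of your own. Each camera call takes 0.05 s, during which the arm holds its last target. There are 200 camera calls.

### The job

The red fuse carrier is standing loose in its bayonet holder in the middle of the train layout. Push it down against its spring, turn it a quarter turn clockwise (seen from above) as far as the notch at the end of its slot, and let it spring up into the notch so that it stays locked there. Leave the yellow carrier locked and the blue one unlocked, as they are.

Things in the scene. Friction and masses are not known exactly. Their poses are not given: they have to be found in the camera images.
- red_grip (a point): Middle of the round fluted red knob (38 mm across, 34 high), on the turning axis; x along the white line on the knob's top, z up. It is 17 mm below the knob's top, 15 mm above the top of the ribbed red disc (60 mm across) the knob stands on; about 88 mm above the table when unlocked. The knob is pinched from above, any two opposite sides. The point moves with the carrier.
- red_holder: Fixed holder of the red carrier; origin at the middle of its underside on the table. Black round base 80 mm across, 14 mm high; steel collar 62 mm across, top at 43 mm, with two slots for the carrier's brass pins. Two like holders, with a yellow and a blue carrier, stand beside it in any order, axes at least 105 mm apart.
- red_press (a joint): How far the red carrier is pushed down, m: 0 = unlocked, standing free; bottom stop 0.016. A spring pushes it up, 5 N at 0, 11 N at 0.016. It must be at 0.009 or deeper (0.012 is good) to turn; at the end of the turn a notch lets it rise to 0.004 when let go, and there it is locked.
- red_turn (a joint): How far the red carrier is turned clockwise seen from above, rad: about 0 (at most 0.1 either way) in the entry slot, unlocked; the notch's middle is at 1.4, and it can go to 1.5, the end stop. It drops in anywhere from about 1.3 to 1.5. Turning takes under 0.3 N m once pushed down.
- yellow_turn (a joint): The same for the yellow carrier, which starts locked at about 1.4.
- blue_turn (a joint): The same for the blue carrier, which starts unlocked at about 0.

How it is judged:
At the end, for the whole second after the job is handed in: The red carrier is turned at least 1.2 rad clockwise and has risen into the end notch, so that it stands 2.5 to 6.5 mm below its unlocked height; the yellow carrier is still locked (turned more than 1.2 rad) and the blue one still unlocked (turned less than 0.2 rad) (value of joint each of red_turn, yellow_turn above 1.2 rad and value of joint red_press between 0.0025 and 0.0065 m and value of joint blue_turn below 0.2 rad); the robot touches nothing.
It fails at once if the blue carrier is turned out of its entry slot (value of joint blue_turn above 0.3 rad).
It fails at once if the yellow carrier is turned out of its notch (value of joint yellow_turn below 1.1 rad).
It also fails if it takes over 32 s, if anything falls off the work surface, if the arm or the gripper's body presses on something with over 40 N, if the wrist force passes 120 N, or if a joint passes its speed limit or range.

## Working session

There is one attempt and no reset: what is moved stays moved. The work goes in short steps, Python scripts to look and compute and a shell command to move; the robot and the scene stay as the last step left them, time stands still between calls to the robot, and variables do not carry over. Pictures are saved under pics/ and viewed, at most 10 in all, crops included, and the job is handed in when it is done.

```bash
mkdir -p pics; python3 - <<'E'
from station import ctrl
import cv2,numpy as np
o=ctrl.get_obs();print(o['time_s'],o['ee_pos'],o['eef_rot'],o['grip_width'],ctrl.tcp_to_grasp)
for n in("scene","wrist"):
    c=ctrl.camera(n);cv2.imwrite(f"pics/{n}0.png",c['img']);np.savez(f"{n}0.npz",**c)
E
```

```text
0.0 [5.49964501e-01 1.84651039e-06 4.04075937e-01] [-3.14038352e+00 -6.60486014e-05  1.57080230e+00] 0.09383814904270549 0.1804
```

View pics/scene0.png

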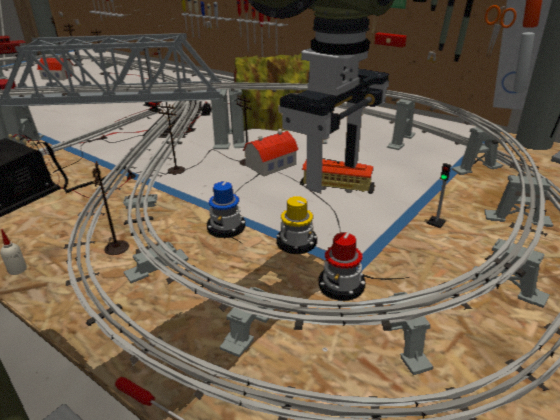

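View pics/wrist0.png

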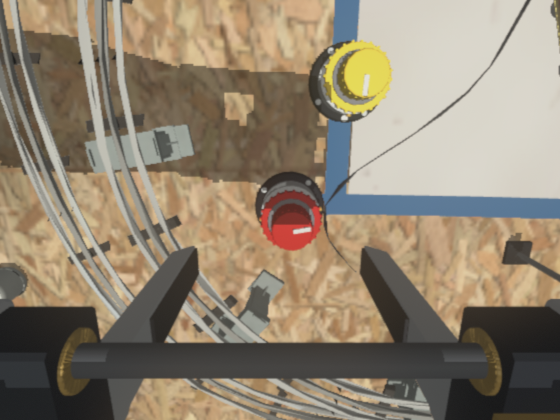

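The scene view shows blue, yellow and red (nearest, px 344,245) holders in a row. In the wrist view the red knob is near (292,225) and yellow near (365,72). I'll enlarge the red one.

```bash
python3 - <<'E'
import cv2,numpy as np
im=cv2.imread("pics/wrist0.png")[160:270,230:350]
cv2.imwrite("pics/crop0.png",cv2.resize(im,None,fx=5,fy=5,interpolation=cv2.INTER_CUBIC))
c=np.load("wrist0.npz");print(c['intrinsics'],c['R'],-c['R'].T@c['t'])
def ray(c,u,v,z):
    C=-c['R'].T@c['t'];d=c['R'].T@np.linalg.solve(c['intrinsics'],[u,v,1]);return (C+d*(z-C[2])/d[2])
print('red top',ray(c,292,230,.105),'base',ray(c,290,206,.014),'yel top',ray(c,365,73,.101),'rail', ray(c,120,60,.08), ray(c,180,260,.08))
E
```

```text
[[335.87711913   0.         278.9838751 ]
 [  0.         335.87711913 212.20887037]
 [  0.           0.           1.        ]] [[ 9.99999834e-01 -3.28880199e-04 -4.72284337e-04]
 [-1.84836854e-04 -9.60691037e-01  2.77619699e-01]
 [-5.45022951e-04 -2.77619566e-01 -9.60690939e-01]] [0.55120244 0.08057609 0.38570787]
red top [ 0.56253688 -0.01690548  0.105     ] base [ 0.56361651 -0.01943678  0.014     ] yel top [0.6188484  0.11245537 0.101     ] rail [0.41786193 0.12501092 0.08      ] [ 0.45319737 -0.05690766  0.08      ]
```

View pics/crop0.png

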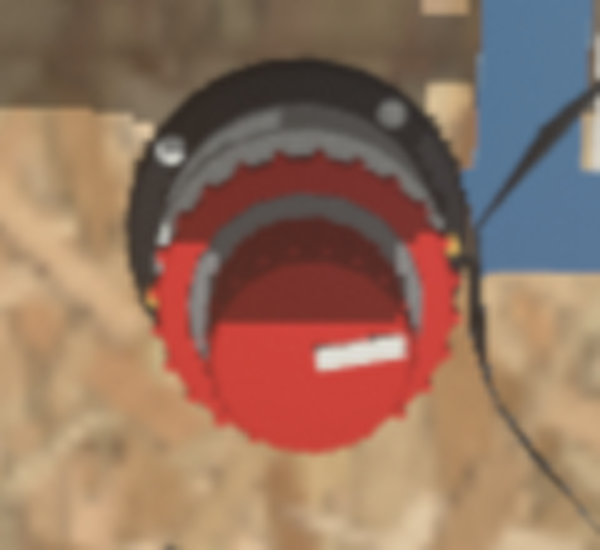

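Knob top centre is at crop (312,355), i.e. pixel (292.4,230.5), so the axis is about (0.563,-0.018). I'll move above it and take one close look.

```bash
python3 -m jog '[[-0.9,0.6,2,0,0,0],[-1.75,1.25,5,0,0,0],[-1.75,1.25,6.5,0,0,0],[-1.75,1.25,6.5,0,0,0],[-1.75,1.25,6.5,0,0,0]]' 100 60
python3 - <<'E'
from station import ctrl
import cv2,numpy as np
a=ctrl.camera("wrist");b=ctrl.camera("side");np.savez("wrist1.npz",**a);np.savez("side1.npz",**b)
cv2.imwrite("pics/w1.png",a['img']);cv2.imwrite("pics/s1.png",b['img'])
E
```

```text
time_s: 0.6
ee_pos: [0.5626, -0.0174, 0.3401]
eef_rot: [-3.142, -0.0, 1.571]
force: [-1.0, 0.6, 0.1]
grip_width: 0.0939
grip_force: 0.0
```

View pics/w1.png

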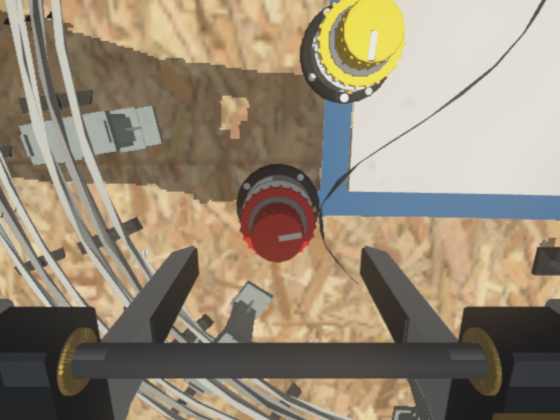

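View pics/s1.png

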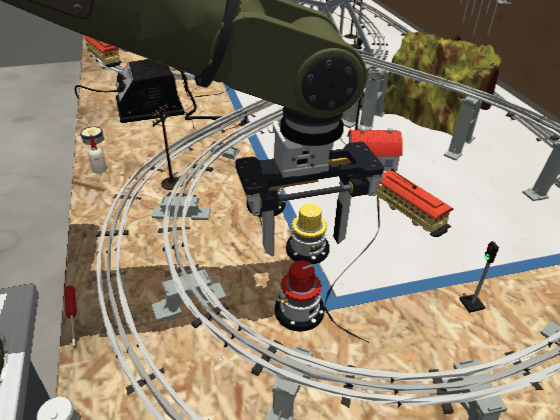

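Wrist: red knob top circle at centre (277,237), finger gap centred near x=280. Side: the fingers are above the red holder, and the tracks are well clear.

```bash
python3 - <<'E'
import numpy as np
def ray(c,u,v,z):
    C=-c['R'].T@c['t'];d=c['R'].T@np.linalg.solve(c['intrinsics'],[u,v,1]);return (C+d*(z-C[2])/d[2])
c=np.load("wrist1.npz");s=np.load("side1.npz")
P=ray(c,277,237,.105);print(P)
for z in(.1,.105,.11):
    p=s['R']@np.array([P[0],P[1],z])+s['t'];q=s['intrinsics']@p;print(z,q[:2]/q[2])
E
```

```text
[ 0.56258417 -0.01719984  0.105     ]
0.1 [301.14035328 265.85829346]
0.105 [301.29545397 263.45691172]
0.11 [301.45190845 261.03456961]
```

```bash
python3 -m jog '[[0,0,2,0,0,0],[0,0,4,0,0,0],[0,0,5.5,0,0,0],[0,0,6.3,0,0,0],[0,0,6.3,0,0,0]]' 100 60
python3 -m jog '[[0,0,0,0,0,0],[0,0,0,0,0,0],[0,0,0,0,0,0],[0,0,0,0,0,0],[0,0,0,0,0,0],[0,0,0,0,0,0],[0,0,0,0,0,0],[0,0,0,0,0,0]]' 0 50
```

```text
time_s: 1.2
ee_pos: [0.5625, -0.0174, 0.2765]
eef_rot: [-3.141, -0.0, 1.571]
force: [-0.6, 0.7, -0.1]
grip_width: 0.094
grip_force: 0.0
time_s: 2.0
ee_pos: [0.5623, -0.0175, 0.2766]
eef_rot: [-3.14, -0.0, 1.571]
force: [-5.0, 0.7, 4.6]
grip_width: 0.0367
grip_force: 50.0
```

```bash
python3 -m jog '[[0,0,0.4,0,0,0],[0,0,0.8,0,0,0],[0,0,1.2,0,0,0],[0,0,1.3,0,0,0],[0,0,1.3,0,0,0],[0,0,1.3,0,0,0]]'
python3 -c "
from station import ctrl
o=ctrl.get_obs();print(o['force'],o['moment'],o['qpos'])"
```

```text
time_s: 2.6
ee_pos: [0.5623, -0.0175, 0.2641]
eef_rot: [-3.14, 0.0, 1.571]
force: [-7.4, 0.0, 9.4]
grip_width: 0.0372
grip_force: 50.0
[-7.35546688e+00  5.78734900e-03  9.41799009e+00] [ 0.00237758  1.37859561 -0.00230014] [-9.62375909e-02  4.80860055e-01  1.62073663e+00 -1.78040975e-04
  1.04117412e+00 -9.61735058e-02]
```

The 9.4 N push matches a press of about 12 mm. Next, the turn.

```bash
python3 -m jog '[[0,0,0,0,0,0.12],[0,0,0,0,0,0.24],[0,0,0,0,0,0.36],[0,0,0,0,0,0.48],[0,0,0,0,0,0.6],[0,0,0,0,0,0.7],[0,0,0,0,0,0.7]]'
python3 -c "
from station import ctrl
o=ctrl.get_obs();print(o['force'],o['moment'],o['qpos'])"
```

```text
time_s: 3.3
ee_pos: [0.5628, -0.0179, 0.2647]
eef_rot: [3.139, -0.001, 0.867]
force: [-1.9, -3.9, 8.5]
grip_width: 0.0367
grip_force: 50.0
[-1.87088102 -3.8914994   8.51375332] [-0.89870019  0.22562121 -0.02943454] [-9.66466298e-02  4.80521904e-01  1.61939457e+00 -9.90123131e-04
  1.03934001e+00  6.07468260e-01]
```

```bash
python3 -m jog '[[0,0,0.1,0,0,0.12],[0,0,0.1,0,0,0.24],[0,0,0.1,0,0,0.36],[0,0,0.1,0,0,0.48],[0,0,0.1,0,0,0.6],[0,0,0.1,0,0,0.68],[0,0,0.1,0,0,0.68]]'
python3 -c "
from station import ctrl
o=ctrl.get_obs();print(o['force'],o['moment'],o['qpos'])
import cv2
cv2.imwrite('pics/w2.png',cv2.resize(ctrl.camera('wrist')['img'][150:420,100:460],None,fx=2,fy=2))"
```

```text
time_s: 4.0
ee_pos: [0.563, -0.0187, 0.264]
eef_rot: [3.138, -0.003, 0.188]
force: [0.6, -13.0, 9.1]
grip_width: 0.0366
grip_force: 50.0
[  0.58208411 -12.97577154   9.10383815] [-2.96891267 -0.06217444  0.02607902] [-0.0979315   0.48181341  1.61945698 -0.00339642  1.03672328  1.28675105]
```

View pics/w2.png

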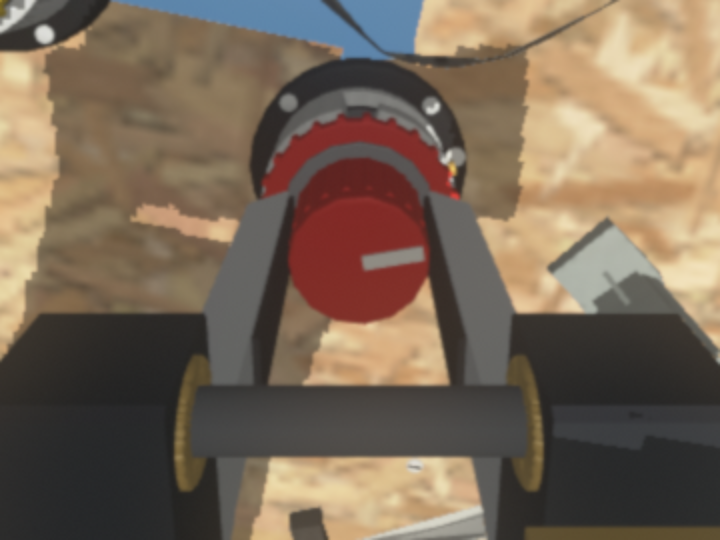

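The white line kept its angle in the gripper, so the knob turned with it by about 1.38 rad. There's no end-stop torque yet, so I'll go slightly further.

```bash
python3 -m jog '[[0,0,0,0,0,0.03],[0,0,0,0,0,0.05],[0,0,0,0,0,0.05]]'
python3 -c "
from station import ctrl
o=ctrl.get_obs();print(o['force'],o['moment'],o['eef_rot'])"
```

```text
time_s: 4.35
ee_pos: [0.563, -0.0188, 0.264]
eef_rot: [3.138, -0.003, 0.14]
force: [-0.5, -12.5, 8.3]
grip_width: 0.0374
grip_force: 50.0
[ -0.53008369 -12.4614742    8.30777568] [-3.09584414  0.04512353 -0.02900892] [ 3.13778293e+00 -2.79572204e-03  1.39966547e-01]
```

```bash
python3 -m jog '[[0,0,-0.2,0,0,0],[0,0,-0.4,0,0,0],[0,0,-0.6,0,0,0],[0,0,-0.75,0,0,0],[0,0,-0.75,0,0,0]]'
python3 -c "
from station import ctrl
o=ctrl.get_obs();print(o['force'],o['moment'],o['eef_rot'])"
```

```text
time_s: 4.85
ee_pos: [0.5629, -0.0188, 0.2714]
eef_rot: [3.138, -0.003, 0.141]
force: [0.7, -12.5, 6.6]
grip_width: 0.0374
grip_force: 50.0
[  0.67000794 -12.51644255   6.61189132] [-3.06543457 -0.07693359 -0.02181507] [ 3.13775852e+00 -2.60413867e-03  1.40739157e-01]
```

Force of 6.6 N means a press of about 4.3 mm, so it's in the notch. I'll release and retreat.

```bash
python3 -m jog '[[0,0,0,0,0,0],[0,0,0,0,0,0],[0,0,0,0,0,0],[0,0,0,0,0,0],[0,0,0,0,0,0],[0,0,0,0,0,0]]' 100
python3 -m jog '[[0,0,-2,0,0,0],[0,0,-4,0,0,0],[0,0,-7,0,0,0],[0,0,-10,0,0,0],[0,0,-10,0,0,0],[0,0,-10,0,0,0]]'
python3 - <<'E'
from station import ctrl
import cv2,numpy as np
a=ctrl.camera("side");b=ctrl.camera("wrist")
o=np.load("side1.npz")['img']
f=lambda i:cv2.resize(i[180:350,230:370],None,fx=2.8,fy=2.8)
cv2.imwrite("pics/end.png",np.hstack([f(o),f(a['img'])]))
cv2.imwrite("pics/w3.png",b['img'])
E
```

```text
time_s: 5.45
ee_pos: [0.5625, -0.0174, 0.2701]
eef_rot: [-3.142, 0.0, 0.141]
force: [0.3, -0.5, -0.3]
grip_width: 0.0815
grip_force: 0.0
time_s: 6.05
ee_pos: [0.5624, -0.0175, 0.3702]
eef_rot: [3.141, -0.001, 0.141]
force: [-0.1, 0.2, 0.4]
grip_width: 0.0943
grip_force: 0.0
```

View pics/end.png

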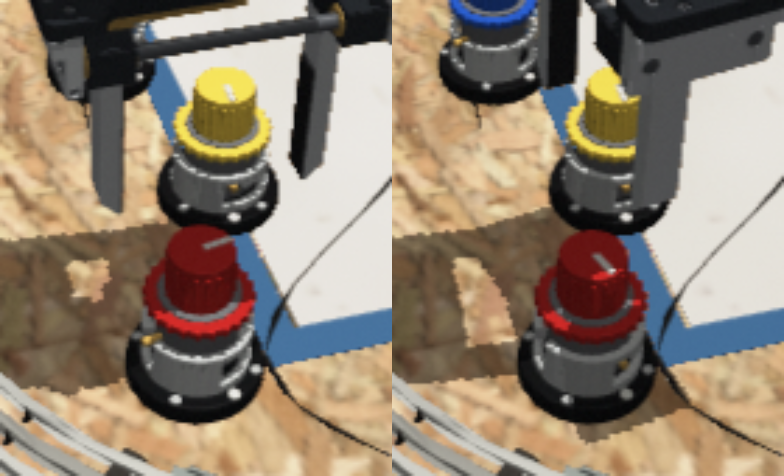

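View pics/w3.png

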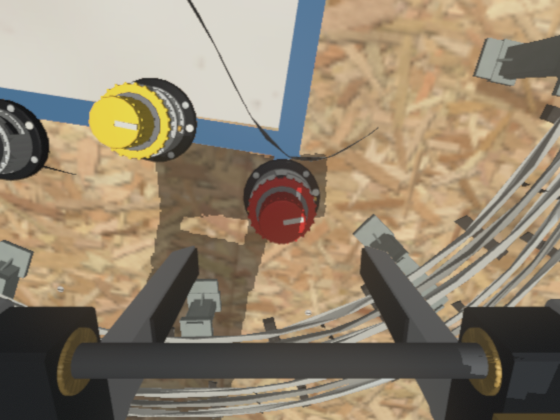

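The side view shows the red knob turned, about 1.8 px (roughly 4 mm) lower than before and staying there. In the wrist view its line at (292,222) keeps the turned angle after release. Nothing is touching, so I'm handing in.

```bash
python3 -c "
from station import ctrl
print(ctrl.hand_in())"
```

```text
the job is handed in; nothing more can be done
None
```

I pushed the red carrier down, turned it about 1.43 rad clockwise and let it rise into its notch, where it sits about 4 mm below its unlocked height; the robot never touched yellow or blue, and I handed the job in with the arm clear at about 6 s (no verdict was returned).

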